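# Tighten the second clamp on a split serving board and hold the pressure

### The job

The split serving board is being mended and lies with its two halves pushed together under two one-hand clamps; one clamp is already snug, the other still stands open. Find the open one and, working it only by its trigger, pump until its sliding jaw meets the board, then squeeze gently until the jaw's white spring pad is pressed about halfway in, never bottomed. Finish while still holding the trigger squeezed so that the pressure stays on; keep the joint of the board closed, leave the snug clamp as it is, and do not disturb the things standing around.

Things in the scene. Friction and masses are not known exactly. Their poses are not given: they have to be found in the camera images.
- clamp_a: one of two equal one-hand trigger clamps, slate-coloured, loose on the worktop (0.6 kg); its end of the board varies. Origin: underside of its housing; z up, x along the bar to the sliding jaw beyond the board's far edge. Housing 60 x 34 x 60 mm (x -42 to 18); fixed jaw face at x = 26 mm on the board's near edge; pistol grip x -40 to -20 mm, 26 mm wide, z 55 to 127 mm; black trigger ahead of it
- clamp_b: the other clamp, equal to clamp_a in every size, its origin and axes the same
- grip_a (a point): point of clamp_a between the back of the pistol grip and the front of the trigger: x = -10, y = 0, z = 95 mm in its frame. Take grip and trigger together from above here, fingers closing along x: about 66 mm over both when released, about 36 mm with the trigger home
- grip_b (a point): the same point of clamp_b
- lever_a: black trigger of clamp_a, 10 x 15 mm, leaning forward, top at z = 116 mm, front face about 18 to 26 mm ahead of the clamp's origin between z = 70 and 114 mm; origin on its pivot low in the housing (x 1, z 6 mm)
- lever_b: black trigger of clamp_b, the same
- squeeze_a (a joint): trigger of clamp_a: 0 released (a spring returns it, 2 to 3 N at grip height), 0.33 rad squeezed home against the grip; at grip height 0.33 rad is about 29 mm of finger closing
- squeeze_b (a joint): trigger of clamp_b, the same
- bar_a: toothed steel bar of clamp_a with the sliding jaw at its far end (jaw 16 x 30 x 50 mm, standing on the worktop); slides along x in the clamp
- bar_b: bar and sliding jaw of clamp_b, the same
- advance_a (a joint): how far the bar of clamp_a is drawn in, m; the pad meets the board at about 0.045, the free gap is 0.045 less this value. Ratchet of 4 mm teeth: squeezing draws the bar in, 0.4 mm per mm of finger closing once a tooth bites, 4 to 8 mm a whole squeeze (up to 11 at the first). On release a 4 N brake holds it, so a pressed pad springs back to under 2 mm: pressure lasts only while squeezed
- advance_b (a joint): the same of clamp_b
- pad_a: white spring-loaded pad on the sliding jaw of clamp_a, 6 x 28 x 19 mm, the part that meets the far edge of the board
- pad_b: the same of clamp_b
- pad_a_face (a point): centre of the pad's face that meets the board, clamp_a
- pad_b_face (a point): centre of the pad's face that meets the board, clamp_b
- sink_a (a joint): how far the pad of clamp_a is pressed into its jaw against its spring, m: 0 free, 0.010 bottomed; 2.5 N per mm. On an open clamp it reads 0, on the snug one about 0.002
- sink_b (a joint): the same of clamp_b
- board_near: near half of the split wooden serving board (whole board 150 x 260 x 22 mm, split along its length); half 75 x 260 x 22 mm, loose, 0.32 kg. Origin: centre of its underside; x towards the far half, y along the split, z up
- board_far: far half, the same size and axes, with a dark round mark near one end; lies against the near half, 75 mm further along x
- glue_bottle: white plastic bottle with a red cap, 48 mm across, 135 mm high; origin at the centre of its underside; a bystander
- pepper_drum: black and white striped card drum, 46 mm across, 98 mm high; origin at the centre of its underside; a bystander
- tin: flat round tin, 86 mm across, 40 mm high; origin at the centre of its underside; a bystander

How it is judged:
By the outcome, as a careful person would: the job done as asked, in the order asked, and still so for the second after the job is handed in, while the arm keeps its last pose, push and grip.
It also fails if it takes over 64 s, if anything falls off the work surface, if the arm or the gripper's body presses on something with over 40 N, if the wrist force passes 120 N, or if a joint passes its speed limit or range.

### The arm

A 6-joint arm with a two-finger parallel gripper is mounted at the origin on a cart in front of the work surface, level with it; the furniture and walls round the work are solid. World frame = base frame: x ahead of the robot, y to its left, z up, the work surface at z = 0. Lengths are in m, angles in rad, forces in N, time in s.
With the tool pointing down it reaches from about 0.275 to 0.825 m from the base axis. Payload 4.9 kg.
Tool frame: the origin (TCP) lies at the very end of the fingers, on their centre line; the grasp point (between the pads) lies robot.grip_point_offset behind it (robot.grip_point_offset is the distance from the TCP to the grasp point, in m); y points along the fingers, x is the direction in which the jaws open and shut, and the axes are right-handed (so a half turn about y gives the same grasp; the last joint's range is limited). The gripper opens to 85 mm and grips with 20 to 120 N. Pads are 22 mm wide; open, the fingers measure 114 mm over their backs; the gripper's body (76 mm by 85 mm) begins 54 mm behind the grasp point. The pads swing forward as they close: fully open they stand 13 mm farther back than shut.
Start: joints at [-1.408, 0.326, -0.193, 1.052, 0, 1.437], TCP at [0.161, -0.526, 0.231] pointing down, gripper open.
Joint ranges: [-2.65, 2.65], [-0.97, 1.79], [-1.3, 1.35], [-1.93, 2.1], [-1.47, 1.37], [-3.14, 3.14]. Speed limits (rad/s): [2.57, 2.57, 3.14, 3.14, 3.14, 3.14].

### API

Orientations are given as a unit quaternion [w, x, y, z].
In Python, from cell import sensors, vision, order, robot gives the robot as it stands.
- The arm moves only by the tool step_arm, never from a script. Its argument "motion" is a list of rows, each a list of 7 numbers: the shift along the tool's x, y, z in cm, then the turn, a rotation vector about the tool's x, y, z in degrees, then the closure, from 0 (fully open) to 1 (shut). A call has 1 to 8 rows; each row shifts and turns the commanded pose from where the row before left it, along the tool's axes as they then stand; what a row does not reach is not made up. A row lasts 1/10 s, in which the tool goes at most 50 mm and 8.59 degrees, less where a joint would pass 70% of its speed; a pose out of reach is approached as far as the arm can. A call with a gripper value outside its range is refused whole. The fingers move at their own pace and stop on an object; "force" is the grip in N (left out, the last holds). Time passes only in rows, so rows that do not move let the fingers close. It gives the time, the measured TCP pose, the force and the opening at its end, in the units of the state.
- sensors.state(): the state, without advancing time (a new reading comes with each control period).
- vision.snapshot(name): name is "side" or "top"; returns the picture (480x640x3 uint8, red, green, blue); there is no depth.
- vision.camera_params(name): a dict with "vertical_fov" (degrees; the focal length in pixels is half the picture's height over the tangent of half this angle, whatever the lens; pixels are square), "cx", "cy" (the principal point, pixels), "R" (3x3) and "t" (3): a world point X has camera coordinates R X + t. Camera axes: x right, y down, z forward; pixel columns grow to the right and rows downward; lengths in m; the calibration is good to about 2 mm. A picture is of the moment at which its call begins. camera_params takes no time and is no camera call.
- order.job_done(): hands the job in, once; it reports no verdict.
The state is a dict: "clock": time; "joint_positions": joint angles; "qvel": joint speeds; "effort": joint torques, N m; "tcp_pos": TCP position; "tool_rot": TCP orientation; "wrist_force": force on the tool from outside, world axes, zero at the start; "ft_torque": the same for the moment, N m; "width": opening from 0.0 (shut) to 1.0 (fully open).
Only numpy, scipy, OpenCV 4.12 (cv2) and the standard library are available. Lean on these libraries where they do the work, as an engineer would, in place of code of your own. Each camera call takes 0.05 s, during which the arm holds its last target.

## Working session

There is one attempt and no reset: what is moved stays moved. The work goes in short steps, Python scripts to look and compute and a tool call to move; the robot and the scene stay as the last step left them, time stands still between calls to the robot, and variables do not carry over. Pictures are saved under pics/ and viewed, and the job is handed in when it is done.

Besides the shell and the picture viewer there is one more tool, called after ">>>" by a JSON object that holds its "fn" and its "kwargs". step_arm: Moves the arm, as the interface text tells. Its arguments: {"type":"object","properties":{"motion":{"type":"array","items":{"type":"array","items":{"type":"number"}}},"force":{"type":"number"}},"required":["motion"]}

```bash
mkdir -p pics; ls; python3 - <<'E'
from cell import sensors, vision, order, robot
import cv2
for n in ("side","top"):
    im=vision.snapshot(n); cv2.imwrite(f"pics/{n}0.png",im[:,:,::-1])
    print(n,vision.camera_params(n))
print(sensors.state()); print(robot.grip_point_offset)
E
```

```text
pics
side {'vertical_fov': 51.506296024175796, 'cx': 319.5558570314619, 'cy': 237.73308373642257, 'R': array([[ 0.9955118 , -0.09215339,  0.02154106],
       [-0.02246448, -0.45121633, -0.89213181],
       [ 0.09193265,  0.88764383, -0.45126136]]), 't': array([-0.56423168,  0.02755705,  0.98513042])}
top {'vertical_fov': 47.567663198277444, 'cx': 313.90072636944876, 'cy': 236.0841990927296, 'R': array([[-2.63673053e-02, -9.99652201e-01,  4.93172778e-04],
       [-9.93843788e-01,  2.61609876e-02, -1.07657455e-01],
       [ 1.07607110e-01, -3.32877369e-03, -9.94187924e-01]]), 't': array([-0.12225937,  0.56697507,  1.28673951])}
{'clock': 0.1, 'joint_positions': array([-1.40819403e+00,  3.26869960e-01, -1.93475890e-01,  1.05202300e+00,
        3.70974410e-06,  1.43658327e+00]), 'qvel': array([-0.0010988 , -0.00135369,  0.00076199, -0.00073699,  0.00188906,
       -0.00023762]), 'effort': array([ 1.14640403e-03, -4.44240260e+01,  2.63037461e+01,  7.86879100e-03,
       -1.10892327e-04, -7.69052342e-07]), 'tcp_pos': array([ 0.16078123, -0.52542478,  0.23058308]), 'tool_rot': array([ 0.56882391, -0.56804701,  0.42096977, -0.42017425]), 'wrist_force': array([ 0.51854643,  0.51046834, -0.54141656]), 'ft_torque': array([-0.04512226, -0.00144365, -0.02065829]), 'width': 1.0040293589516522}
0.0187
```

View pics/side0.png

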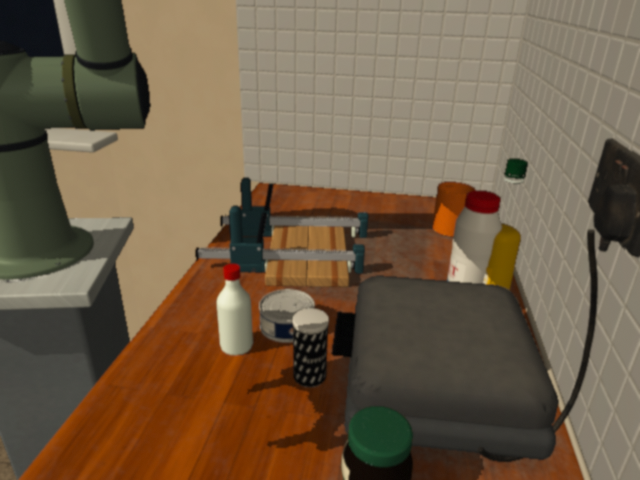

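View pics/top0.png

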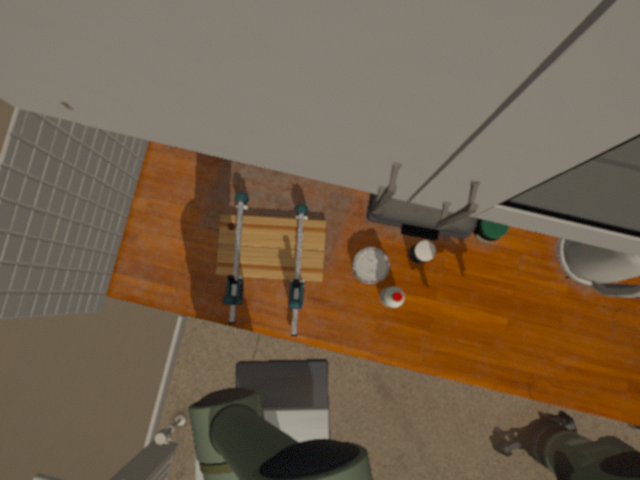

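```bash
python3 - <<'E'
import cv2
a=cv2.imread("pics/top0.png")[170:350,190:350]; cv2.imwrite("pics/topz.png",cv2.resize(a,None,fx=3.3,fy=3.3,interpolation=cv2.INTER_CUBIC))
a=cv2.imread("pics/side0.png")[165:305,180:400]; cv2.imwrite("pics/sidez.png",cv2.resize(a,None,fx=3.6,fy=3.6,interpolation=cv2.INTER_CUBIC))
E
```

```text
(no output)
```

View pics/topz.png

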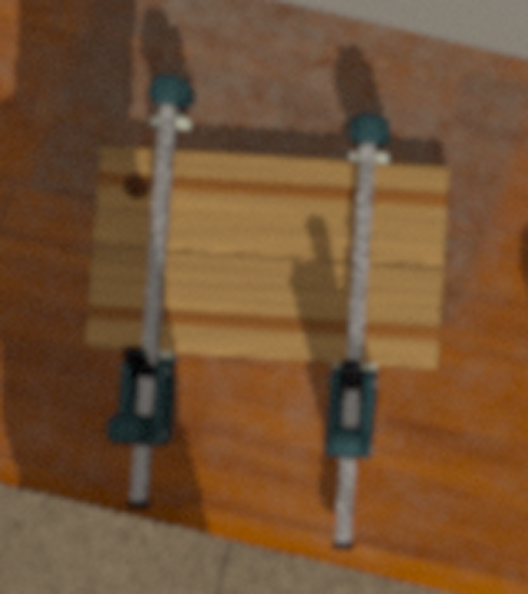

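View pics/sidez.png

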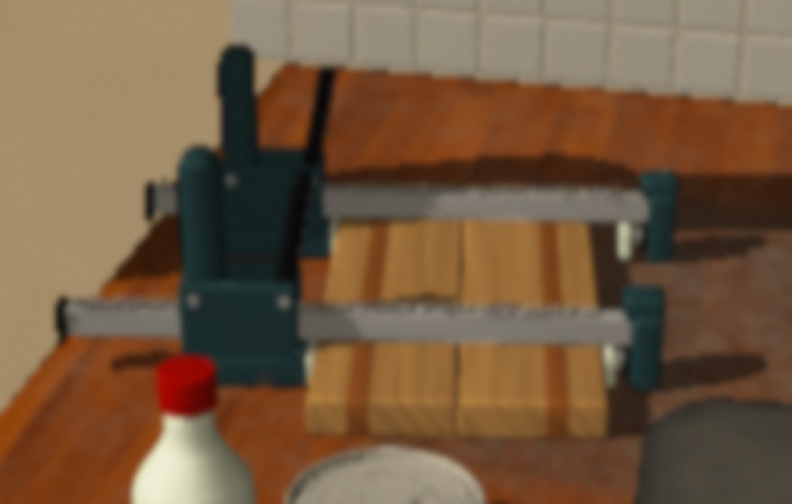

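```bash
cat > h.py <<'E'
import numpy as np
from cell import sensors, vision, order, robot
P={n:vision.camera_params(n) for n in("side","top")}
def f(n): return 240/np.tan(np.radians(P[n]["vertical_fov"]/2))
def cam(n): return -P[n]["R"].T@P[n]["t"]
def ray(n,u,v):
    p=P[n]; d=np.array([(u-p["cx"])/f(n),(v-p["cy"])/f(n),1]); d=p["R"].T@d; return d/np.linalg.norm(d)
def plane(n,u,v,z):
    c=cam(n);d=ray(n,u,v); return c+d*(z-c[2])/d[2]
def proj(n,X):
    p=P[n]; q=p["R"]@np.asarray(X)+p["t"]; return np.array([p["cx"]+f(n)*q[0]/q[2],p["cy"]+f(n)*q[1]/q[2]])
def tri(a,b):
    c1,d1,c2,d2=cam("side"),ray("side",*a),cam("top"),ray("top",*b)
    s=np.linalg.lstsq(np.c_[d1,-d2],c2-c1,rcond=None)[0]
    p,q=c1+d1*s[0],c2+d2*s[1]; return (p+q)/2,np.linalg.norm(p-q)
E
python3 - <<'E'
from h import *
import cv2
np.set_printoptions(precision=4,suppress=True)
print(cam("side"),cam("top"))
tz=lambda u,v:(190+(u-1.15)/3.3,170+(v-1.15)/3.3)
sz=lambda u,v:(180+(u-1.3)/3.6,165+(v-1.3)/3.6)
print("grip top, open", tri(sz(238,50),tz(127,428)), plane("top",*tz(127,428),.127))
print("lever top open", tri(sz(329,70),tz(137,355)), plane("top",*tz(137,355),.116))
print("bar ends open rear/jaw top", [plane("top",*tz(138,503),.05),plane("top",*tz(168,92),.05)])
print("bar ends snug", [plane("top",*tz(344,545),.05),plane("top",*tz(368,128),.05)])
print("snug grip", tri(sz(198,150),tz(349,440)))
for b in [(102,148),(448,166),(438,368),(87,345)]: print("board",plane("top",*tz(*b),.022))
hsv=cv2.cvtColor(cv2.imread("pics/top0.png"),cv2.COLOR_BGR2HSV)
E
```

```text
[ 0.4718 -0.914   0.4813] [ 0.4218 -0.1328  1.3404]
grip top, open (array([0.4176, 0.0566, 0.1273]), np.float64(0.0004626558581608188)) [0.4173 0.0566 0.127 ]
lever top open (array([0.4677, 0.051 , 0.1166]), np.float64(0.0025543415555021806)) [0.4664 0.0511 0.116 ]
bar ends open rear/jaw top [array([0.3639, 0.0613, 0.05  ]), array([0.6592, 0.0365, 0.05  ])]
bar ends snug [array([ 0.3307, -0.0842,  0.05  ]), array([ 0.6289, -0.1083,  0.05  ])]
snug grip (array([ 0.4048, -0.0922,  0.1298]), np.float64(0.0012410784774974418))
board [0.6236 0.0896 0.022 ]
board [ 0.6034 -0.1663  0.022 ]
board [ 0.4546 -0.1547  0.022 ]
board [0.4781 0.1017 0.022 ]
```

```bash
cat >> h.py <<'E'
from scipy.spatial.transform import Rotation as Ro
np.set_printoptions(precision=4,suppress=True)
YAW=-np.radians(4.8)
CX=np.array([np.cos(YAW),np.sin(YAW),0]); CY=np.array([-CX[1],CX[0],0])
O=np.array([.4473,.0541,0])
def toolR():
    q=sensors.state()["tool_rot"]; return Ro.from_quat([q[1],q[2],q[3],q[0]])
def need(sign,tcp):
    R=toolR(); Rt=Ro.from_matrix(np.c_[sign*CX,[0,0,-1],np.cross(sign*CX,[0,0,-1])])
    rv=(R.inv()*Rt).as_rotvec(degrees=True)
    d=R.inv().apply(np.asarray(tcp)-sensors.state()["tcp_pos"])*100
    return d,rv
E
python3 - <<'E'
from h import *
print(toolR().as_matrix())
g=O-.010*CX+[0,0,.2]
print(g)
for s in(1,-1): print(s,need(s,g))
E
```

```text
[[ 0.2925 -0.0003  0.9563]
 [-0.9563  0.0016  0.2925]
 [-0.0016 -1.      0.0002]]
[0.4373 0.0549 0.2   ]
1 (array([-47.405 ,   3.1415,  43.4196]), array([ -0.0639, -68.1937,  -0.0712]))
-1 (array([-47.405 ,   3.1415,  43.4196]), array([  0.079 , 111.8062,  -0.0709]))
```

>>> {"fn": "step_arm", "kwargs": {"motion": [[-2.9, 0, 2.7, 0, -8.5, 0, 0], [-2.5, 0, 3.1, 0, -8.5, 0, 0], [-2.0, 0, 3.4, 0, -8.5, 0, 0], [-1.5, 0, 3.7, 0, -8.5, 0, 0], [-0.9, 0, 3.9, 0, -8.5, 0, 0], [-0.3, 0, 4.0, 0, -8.5, 0, 0], [0.2, 0, 4.0, 0, -8.5, 0, 0], [0.8, 0, 3.9, 0, -8.5, 0, 0]]}}

```text
clock: 0.9
tcp_pos: [0.2987, -0.2367, 0.2311]
tool_rot: [0.707, -0.706, 0.029, -0.029]
wrist_force: [-0.1, -0.3, -0.3]
width: 1.001
```

```bash
python3 - <<'E'
from h import *
print(need(1,O-.010*CX+[0,0,.2]))
E
```

```text
(array([11.4397,  3.1182, 30.1956]), array([-0.0181,  0.1287, -0.0064]))
```

>>> {"fn": "step_arm", "kwargs": {"motion": [[1.4, 0, 3.8, 0, 0, 0, 0], [1.4, 0, 3.8, 0, 0, 0, 0], [1.4, 0, 3.8, 0, 0, 0, 0], [1.4, 0, 3.8, 0, 0, 0, 0], [1.4, 0, 3.8, 0, 0, 0, 0], [1.4, 0, 3.8, 0, 0, 0, 0], [1.4, 0, 3.7, 0, 0, 0, 0], [1.4, 0, 3.6, 0, 0, 0, 0]]}}

```text
clock: 1.7
tcp_pos: [0.4365, 0.0535, 0.2311]
tool_rot: [-0.706, 0.706, -0.031, 0.031]
wrist_force: [1.5, -0.3, 0.5]
width: 1.002
```

>>> {"fn": "step_arm", "kwargs": {"motion": [[0, 2.5, 0, 0, 0, 0, 0], [0, 0, 0, 0, 0, 0, 0]]}}

```text
clock: 1.9
tcp_pos: [0.4343, 0.0528, 0.2038]
tool_rot: [-0.706, 0.707, -0.032, 0.028]
wrist_force: [0.0, -0.3, -0.4]
width: 0.996
```

```bash
python3 - <<'E'
from h import *
import cv2
for n in ("side","top"):
    im=vision.snapshot(n)[:,:,::-1]; cv2.imwrite(f"pics/{n}1.png",im)
    c=im[150:350,180:400] if n=="top" else im[90:305,140:400]
    cv2.imwrite(f"pics/{n}1z.png",cv2.resize(c,None,fx=2.7,fy=2.7,interpolation=cv2.INTER_CUBIC))
print(sensors.state()["tcp_pos"],sensors.state()["joint_positions"],need(1,O-.010*CX+[0,0,.0763]))
E
```

```text
[0.4353 0.0516 0.2059] [-0.0506  0.143  -0.5031  0.9271 -0.0001  1.6075] (array([ 0.2021, 12.9645,  0.351 ]), array([ 0.0118, -0.2016, -0.1366]))
```

View pics/side1z.png

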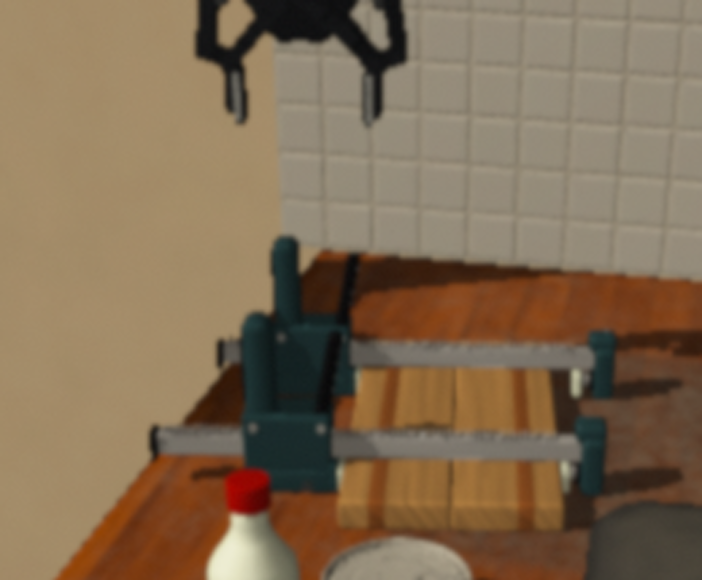

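View pics/top1z.png

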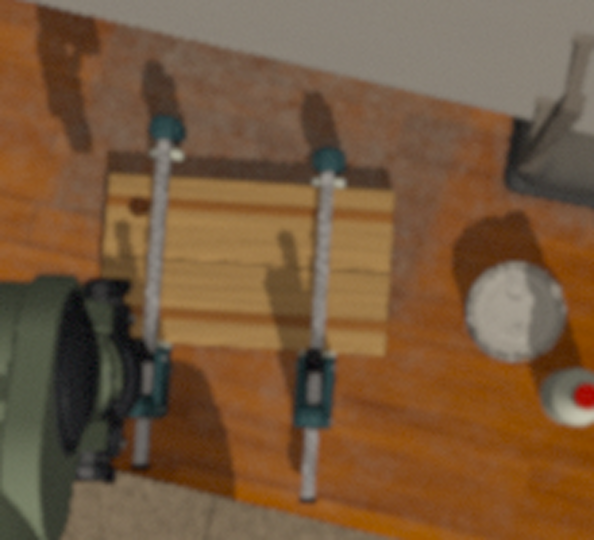

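```bash
python3 - <<'E'
from h import *
for u,v in [(240,123),(370,124),(285,238),(353,256)]:
    p=(140+u/2.7,90+v/2.7); c=cam("side"); d=ray("side",*p); print(c+d*(.0535-c[1])/d[1])
E
```

```text
[0.3894 0.0535 0.2174]
[0.483  0.0535 0.2163]
[0.4176 0.0535 0.1293]
[0.4683 0.0535 0.1141]
```

>>> {"fn": "step_arm", "kwargs": {"motion": [[0.2, 1.5, 0.2, 0, 0, 0, 0], [0.2, 2.0, 0.1, 0, 0, 0, 0], [0, 2.0, 0, 0, 0, 0, 0], [0, 1.5, 0, 0, 0, 0, 0], [0, 0, 0, 0, 0, 0, 0], [0, 0, 0, 0, 0, 0, 0]]}}

```text
clock: 2.6
tcp_pos: [0.4409, 0.0536, 0.1372]
tool_rot: [-0.706, 0.706, -0.031, 0.032]
wrist_force: [-0.1, -1.1, 0.6]
width: 1.0
```

```bash
cat > look.py <<'E'
import sys,cv2
from h import *
for n in sys.argv[2:]:
    im=vision.snapshot(n)[:,:,::-1]; cv2.imwrite(f"pics/{n}{sys.argv[1]}.png",im)
    c=im[180:300,200:340] if n=="top" else im[140:280,190:380]
    cv2.imwrite(f"pics/{n}{sys.argv[1]}z.png",cv2.resize(c,None,fx=4.2,fy=4.2,interpolation=cv2.INTER_CUBIC))
s=sensors.state()
print(s["clock"],s["tcp_pos"],"w",s["width"],"F",s["wrist_force"],need(1,O-.010*CX+[0,0,.071]))
E
python3 look.py 2 side
```

```text
2.65 [0.4413 0.0538 0.1375] w 0.9975782869308403 F [-0.3432  0.4934 -0.4099] (array([-0.4157,  6.6483,  0.083 ]), array([-0.0014, -0.2606,  0.0882]))
```

View pics/side2z.png

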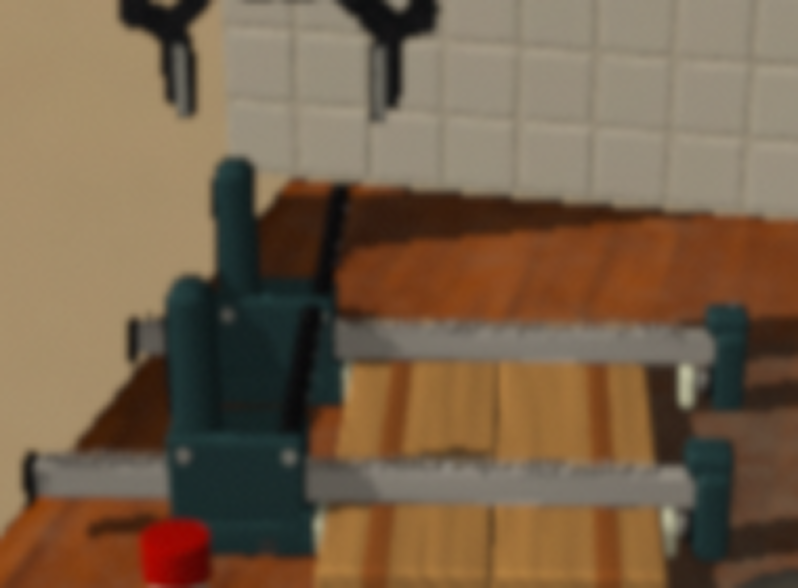

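>>> {"fn": "step_arm", "kwargs": {"motion": [[0, 1.5, 0, 0, 0, 0, 0], [0, 1.7, 0, 0, 0, 0, 0], [0, 1.7, 0, 0, 0, 0, 0], [0, 1.5, 0, 0, 0, 0, 0], [0, 0.2, 0, 0, 0, 0, 0], [0, 0, 0, 0, 0, 0, 0], [0, 0, 0, 0, 0, 0, 0]]}}

```text
clock: 3.35
tcp_pos: [0.4416, 0.0542, 0.0714]
tool_rot: [-0.706, 0.706, -0.03, 0.032]
wrist_force: [-0.2, 0.2, 0.4]
width: 0.999
```

```bash
python3 look.py 3 side top
```

```text
3.45 [0.4414 0.0543 0.0712] w 1.0019989648333958 F [-0.182  -0.0678  0.3286] (array([-0.4144,  0.0236,  0.0296]), array([-0.0054, -0.1958,  0.1054]))
```

View pics/side3z.png

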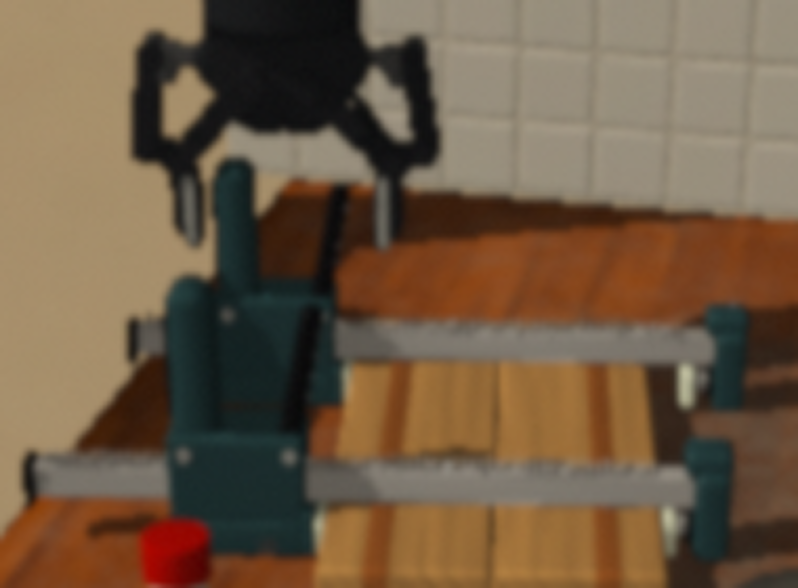

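View pics/top3z.png

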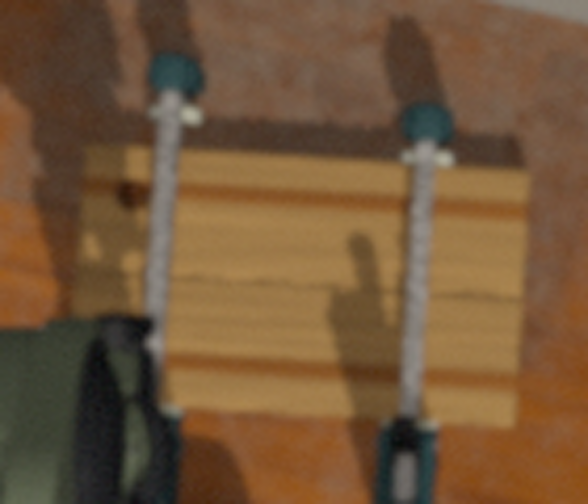

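```bash
cat > jaw.py <<'E'
import sys,cv2
from h import *
def teal(im,box):
    u0,u1,v0,v1=box; c=im[v0:v1,u0:u1].astype(float)
    b,g,r=c[...,0],c[...,1],c[...,2]
    w=np.clip((g+b)/2-r-8,0,30)
    n,lab,st,ce=cv2.connectedComponentsWithStats((w>0).astype(np.uint8))
    k=1+np.argmax(st[1:,4]); w=w*(lab==k)
    v,u=np.mgrid[v0:v1,u0:u1]; return (u*w).sum()/w.sum(),(v*w).sum()/w.sum(),st[k,4]
def jaws(top,side):
    o=[]
    for nm,tb,sb in (("open",(225,256,180,215),(345,385,195,250)),("snug",(288,315,195,225),(345,372,240,285))):
        a=teal(top,tb); b=teal(side,sb)
        p=plane("top",a[0],a[1],.05); t,e=tri(b[:2],a[:2])
        c=cam("side"); d=ray("side",*b[:2]); y=.037 if nm=="open" else -.108
        q=c+d*(y-c[1])/d[1]
        o.append((nm,np.r_[a,b],"topx %.2f sidex %.2f"%(1000*(p[:2]@CX[:2]),1000*(q[:2]@CX[:2]))))
    return o
if __name__=="__main__":
    for k in sys.argv[1:]:
        for r in jaws(cv2.imread(f"pics/top{k}.png"),cv2.imread(f"pics/side{k}.png")): print(k,*r)
E
python3 jaw.py 0 1 3
```

```text
0 open [241.1172 197.0911  85.     362.5933 223.3151 159.    ] topx 654.97 sidex 656.70
0 snug [301.5888 209.0026  77.     358.1624 256.6357 227.    ] topx 634.44 sidex 635.74
1 open [241.1773 197.052   85.     362.5628 223.4165 149.    ] topx 655.08 sidex 656.65
1 snug [301.5578 208.9756  77.     358.1804 256.6398 227.    ] topx 634.50 sidex 635.77
3 open [241.2008 197.0804  86.     362.6288 223.3593 155.    ] topx 655.01 sidex 656.78
3 snug [301.5495 208.9346  77.     358.1762 256.6379 228.    ] topx 634.59 sidex 635.76
```

>>> {"fn": "step_arm", "kwargs": {"motion": [[0, 0, 0, 0, 0, 0, 0.18], [0, 0, 0, 0, 0, 0, 0.18], [0, 0, 0, 0, 0, 0, 0.18]], "force": 20}}

```text
clock: 3.75
tcp_pos: [0.4391, 0.0545, 0.0703]
tool_rot: [0.706, -0.706, 0.032, -0.03]
wrist_force: [-4.9, 0.1, 4.7]
width: 0.822
```

>>> {"fn": "step_arm", "kwargs": {"motion": [[0, 0, 0, 0, 0, 0, 0.18], [0, 0, 0, 0, 0, 0, 0.18]]}}

```text
clock: 3.95
tcp_pos: [0.4391, 0.0545, 0.0702]
tool_rot: [0.706, -0.706, 0.032, -0.03]
wrist_force: [-5.1, 0.6, 4.9]
width: 0.822
```

```bash
python3 look.py 4 side top; python3 jaw.py 4
```

```text
4.05 [0.4391 0.0545 0.0702] w 0.8185634035231659 F [-5.897   0.3095  4.9902] (array([-0.18  , -0.0814,  0.0258]), array([-0.0027, -0.1826, -0.1432]))
4 open [241.185  197.0927  85.     362.6604 223.4084 156.    ] topx 654.98 sidex 656.86
4 snug [301.5967 208.9563  80.     358.152  256.6204 228.    ] topx 634.55 sidex 635.71
```

View pics/side4z.png

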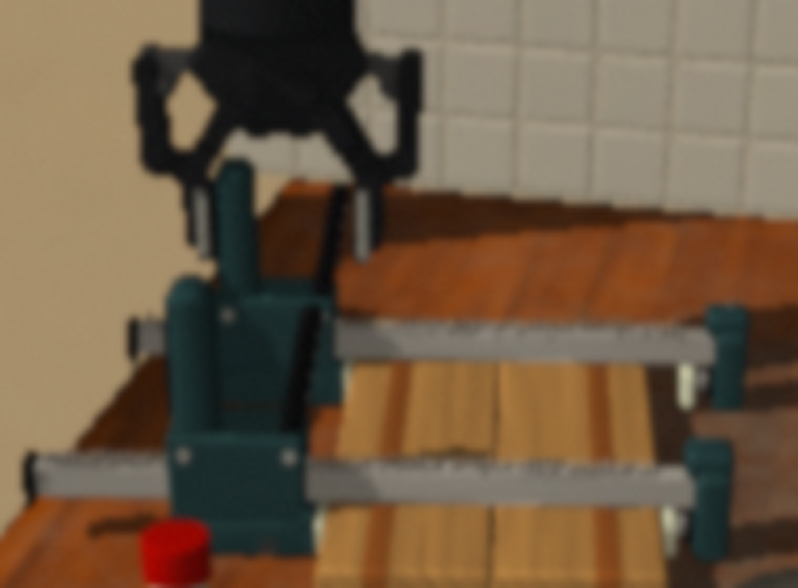

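>>> {"fn": "step_arm", "kwargs": {"motion": [[-0.2, 0, 0, 0, 0, 0, 0.18], [-0.1, 0, 0, 0, 0, 0, 0.18], [0, 0, 0, 0, 0, 0, 0.18], [0, 0, 0, 0, 0, 0, 0.18]]}}

```text
clock: 4.45
tcp_pos: [0.4381, 0.0546, 0.0704]
tool_rot: [-0.706, 0.706, -0.031, 0.031]
wrist_force: [-0.4, 0.4, -0.1]
width: 0.821
```

>>> {"fn": "step_arm", "kwargs": {"motion": [[-0.1, 0, 0, 0, 0, 0, 0.2], [-0.1, 0, 0, 0, 0, 0, 0.22], [0, 0, 0, 0, 0, 0, 0.22], [0, 0, 0, 0, 0, 0, 0.22]]}}

```text
clock: 4.85
tcp_pos: [0.4367, 0.0547, 0.0707]
tool_rot: [-0.706, 0.706, -0.03, 0.032]
wrist_force: [3.0, -0.1, 2.1]
width: 0.78
```

```bash
python3 look.py 5 side top; python3 jaw.py 5
```

```text
4.95 [0.4363 0.0547 0.0705] w 0.7814233573585954 F [ 3.11   -0.5532  1.2449] (array([ 0.1036, -0.0467,  0.0311]), array([-0.0014, -0.1959,  0.0713]))
5 open [241.2225 197.142   85.     362.5973 223.3636 156.    ] topx 654.86 sidex 656.71
5 snug [301.6209 208.9602  78.     358.1743 256.6341 227.    ] topx 634.54 sidex 635.76
```

View pics/side5z.png

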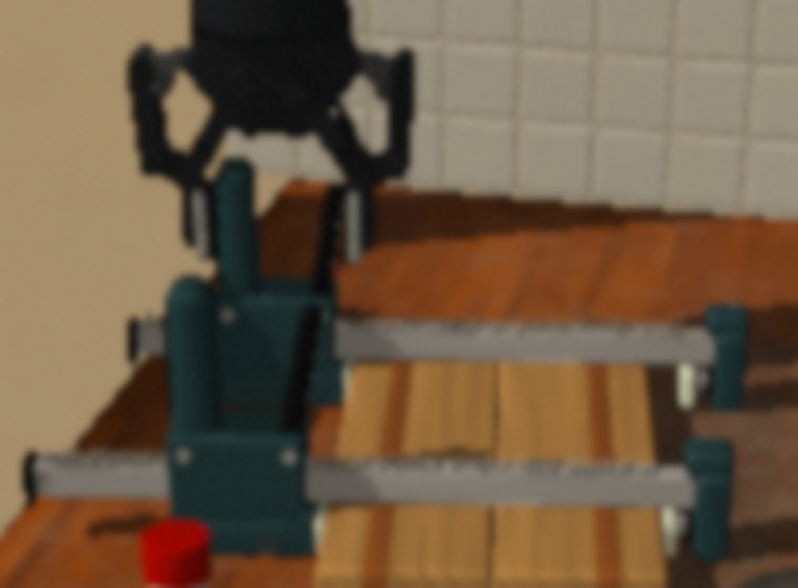

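>>> {"fn": "step_arm", "kwargs": {"motion": [[-0.1, 0, 0, 0, 0, 0, 0.26], [-0.17, 0, 0, 0, 0, 0, 0.3], [-0.17, 0, 0, 0, 0, 0, 0.34], [-0.17, 0, 0, 0, 0, 0, 0.38], [0, 0, 0, 0, 0, 0, 0.38], [0, 0, 0, 0, 0, 0, 0.38]]}}

```text
clock: 5.55
tcp_pos: [0.4296, 0.0553, 0.0703]
tool_rot: [-0.706, 0.706, -0.031, 0.031]
wrist_force: [3.0, 0.2, 1.6]
width: 0.619
```

```bash
python3 look.py 6 side top; python3 jaw.py 6
```

```text
5.65 [0.4296 0.0553 0.0703] w 0.6192839857913289 F [ 3.5004 -1.0008  1.4136] (array([ 0.7708, -0.0718,  0.0311]), array([-0.0018, -0.1944,  0.0098]))
6 open [241.0209 198.9291  81.     360.5286 223.4387 159.    ] topx 650.50 sidex 652.25
6 snug [301.5795 208.9836  76.     358.1728 256.6252 229.    ] topx 634.48 sidex 635.75
```

View pics/side6z.png

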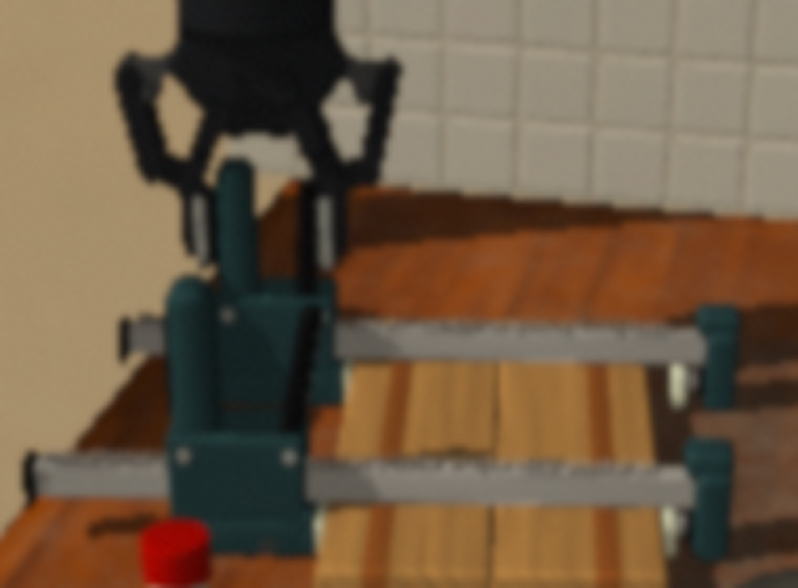

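>>> {"fn": "step_arm", "kwargs": {"motion": [[-0.12, 0, 0, 0, 0, 0, 0.42], [-0.17, 0, 0, 0, 0, 0, 0.46], [-0.17, 0, 0, 0, 0, 0, 0.5], [-0.17, 0, 0, 0, 0, 0, 0.54], [-0.04, 0, 0, 0, 0, 0, 0.55], [0, 0, 0, 0, 0, 0, 0.55]]}}

```text
clock: 6.25
tcp_pos: [0.4238, 0.0558, 0.0707]
tool_rot: [-0.706, 0.706, -0.03, 0.032]
wrist_force: [5.2, -0.3, 5.3]
width: 0.448
```

```bash
python3 look.py 7 side top; python3 jaw.py 7
```

```text
6.35 [0.4238 0.0558 0.0707] w 0.4437492115957617 F [ 4.7617 -0.1127  5.7267] (array([ 1.3594, -0.0312,  0.0338]), array([ 0.0021, -0.1982,  0.0977]))
7 open [240.9018 201.3476  81.     357.6694 223.3656 156.    ] topx 644.61 sidex 646.06
7 snug [301.5801 208.9653  79.     358.1686 256.6627 228.    ] topx 634.53 sidex 635.75
```

View pics/side7z.png

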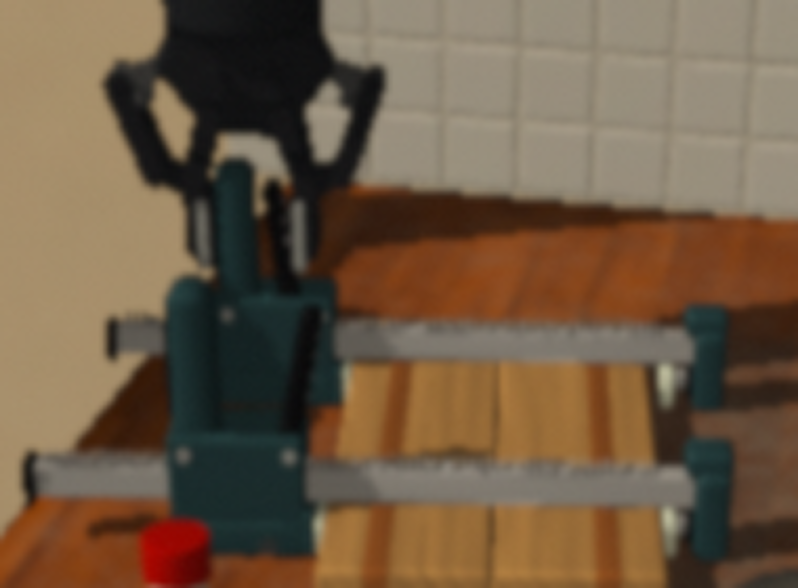

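>>> {"fn": "step_arm", "kwargs": {"motion": [[0.18, 0, 0, 0, 0, 0, 0.51], [0.17, 0, 0, 0, 0, 0, 0.47], [0.17, 0, 0, 0, 0, 0, 0.43], [0.17, 0, 0, 0, 0, 0, 0.39], [0.17, 0, 0, 0, 0, 0, 0.35], [0.17, 0, 0, 0, 0, 0, 0.31], [0.17, 0, 0, 0, 0, 0, 0.27], [0.15, 0, 0, 0, 0, 0, 0.23]]}}

```text
clock: 7.15
tcp_pos: [0.436, 0.0547, 0.0701]
tool_rot: [0.706, -0.706, 0.031, -0.031]
wrist_force: [-2.1, -0.3, 0.1]
width: 0.769
```

>>> {"fn": "step_arm", "kwargs": {"motion": [[0, 0, 0, 0, 0, 0, 0.21], [0, 0, 0, 0, 0, 0, 0.21]]}}

```text
clock: 7.35
tcp_pos: [0.4365, 0.0547, 0.0703]
tool_rot: [-0.706, 0.706, -0.031, 0.031]
wrist_force: [1.0, -0.5, -1.6]
width: 0.793
```

```bash
python3 look.py 8 side top; python3 jaw.py 8
```

```text
7.45 [0.4364 0.0547 0.0703] w 0.7905430536296661 F [ 1.4081 -0.2007 -1.0699] (array([ 0.0915, -0.0681,  0.033 ]), array([ 0.0004, -0.1967,  0.013 ]))
8 open [240.9542 201.413   80.     357.6421 223.4745 151.    ] topx 644.46 sidex 646.02
8 snug [301.5377 208.9416  77.     358.1614 256.5934 228.    ] topx 634.58 sidex 635.73
```

View pics/side8z.png

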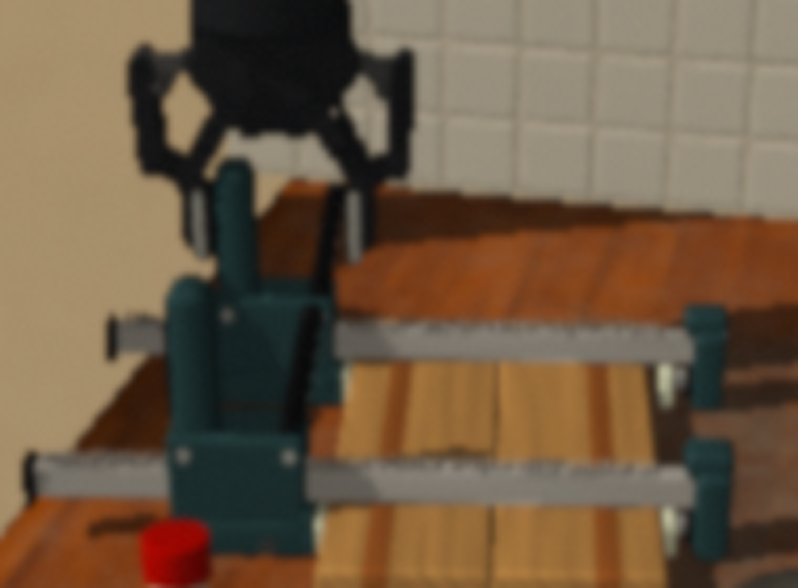

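>>> {"fn": "step_arm", "kwargs": {"motion": [[-0.17, 0, 0, 0, 0, 0, 0.25], [-0.17, 0, 0, 0, 0, 0, 0.29], [-0.17, 0, 0, 0, 0, 0, 0.33], [-0.17, 0, 0, 0, 0, 0, 0.37], [-0.17, 0, 0, 0, 0, 0, 0.41], [-0.17, 0, 0, 0, 0, 0, 0.45], [-0.17, 0, 0, 0, 0, 0, 0.49], [-0.13, 0, 0, 0, 0, 0, 0.53]]}}

```text
clock: 8.25
tcp_pos: [0.4243, 0.0558, 0.0708]
tool_rot: [-0.706, 0.706, -0.03, 0.032]
wrist_force: [5.3, -0.1, 3.8]
width: 0.473
```

>>> {"fn": "step_arm", "kwargs": {"motion": [[-0.06, 0, 0, 0, 0, 0, 0.55], [0, 0, 0, 0, 0, 0, 0.55]]}}

```text
clock: 8.45
tcp_pos: [0.4238, 0.0558, 0.0708]
tool_rot: [-0.706, 0.706, -0.03, 0.032]
wrist_force: [3.5, -1.4, 5.9]
width: 0.452
```

```bash
python3 look.py 9 side top; python3 jaw.py 9
```

```text
8.55 [0.4238 0.0558 0.0708] w 0.4519616184816601 F [ 2.8921 -1.0425  5.8001] (array([ 1.3586, -0.0161,  0.0311]), array([-0.0029, -0.2009,  0.1422]))
9 open [240.7494 204.5508  80.     354.0358 223.346  164.    ] topx 636.83 sidex 638.22
9 snug [301.601  208.9436  77.     358.1716 256.614  227.    ] topx 634.58 sidex 635.75
```

View pics/side9z.png

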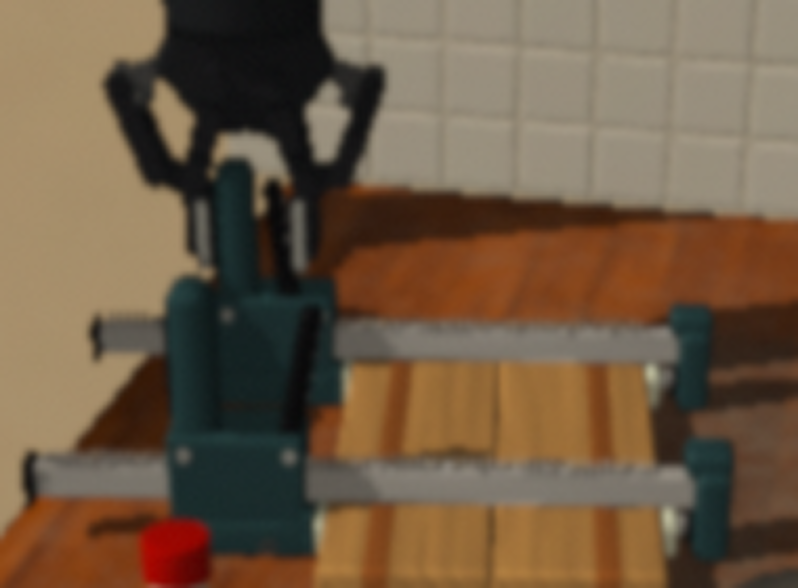

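>>> {"fn": "step_arm", "kwargs": {"motion": [[0.18, 0, 0, 0, 0, 0, 0.51], [0.18, 0, 0, 0, 0, 0, 0.47], [0.17, 0, 0, 0, 0, 0, 0.43], [0.17, 0, 0, 0, 0, 0, 0.39], [0.17, 0, 0, 0, 0, 0, 0.35], [0.17, 0, 0, 0, 0, 0, 0.31], [0.17, 0, 0, 0, 0, 0, 0.27], [0.12, 0, 0, 0, 0, 0, 0.24]]}}

```text
clock: 9.35
tcp_pos: [0.4355, 0.0548, 0.0701]
tool_rot: [0.706, -0.706, 0.031, -0.031]
wrist_force: [-1.8, 0.4, 0.6]
width: 0.766
```

>>> {"fn": "step_arm", "kwargs": {"motion": [[0.08, 0, 0, 0, 0, 0, 0.21], [0, 0, 0, 0, 0, 0, 0.21]]}}

```text
clock: 9.55
tcp_pos: [0.4368, 0.0546, 0.0703]
tool_rot: [-0.706, 0.706, -0.031, 0.031]
wrist_force: [1.6, 0.4, -1.6]
width: 0.79
```

```bash
python3 look.py 10 side top; python3 jaw.py 10
```

```text
9.65 [0.4367 0.0547 0.0703] w 0.7847152879970779 F [0.9405 0.3898 0.0516] (array([ 0.0616, -0.0683,  0.0312]), array([-0.0008, -0.1933,  0.0131]))
10 open [240.6479 204.5371  81.     354.0532 223.4554 162.    ] topx 636.85 sidex 638.27
10 snug [301.5762 208.9597  76.     358.1739 256.6527 229.    ] topx 634.54 sidex 635.76
```

View pics/top10z.png

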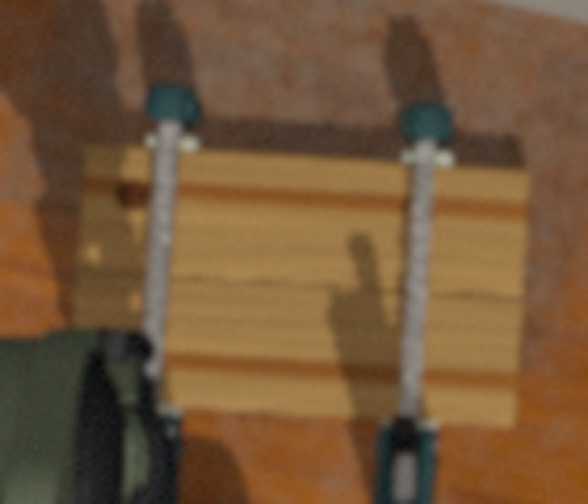

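>>> {"fn": "step_arm", "kwargs": {"motion": [[-0.17, 0, 0, 0, 0, 0, 0.25], [-0.17, 0, 0, 0, 0, 0, 0.29], [-0.17, 0, 0, 0, 0, 0, 0.33], [-0.17, 0, 0, 0, 0, 0, 0.37], [-0.13, 0, 0, 0, 0, 0, 0.4], [0, 0, 0, 0, 0, 0, 0.4], [0, 0, 0, 0, 0, 0, 0.4]]}}

```text
clock: 10.35
tcp_pos: [0.429, 0.0554, 0.0704]
tool_rot: [0.706, -0.706, 0.03, -0.031]
wrist_force: [1.6, -0.8, 0.9]
width: 0.605
```

```bash
python3 look.py 11 side top; python3 jaw.py 11
```

```text
10.45 [0.429  0.0553 0.0704] w 0.6024699709853321 F [ 1.9818 -0.7196  0.5365] (array([ 0.838 , -0.0611,  0.0323]), array([-0.0032, -0.1981,  0.0406]))
11 open [240.7348 204.5222  81.     354.1164 223.3295 165.    ] topx 636.90 sidex 638.39
11 snug [301.6111 209.0015  78.     358.1729 256.6789 228.    ] topx 634.44 sidex 635.76
```

View pics/side11z.png

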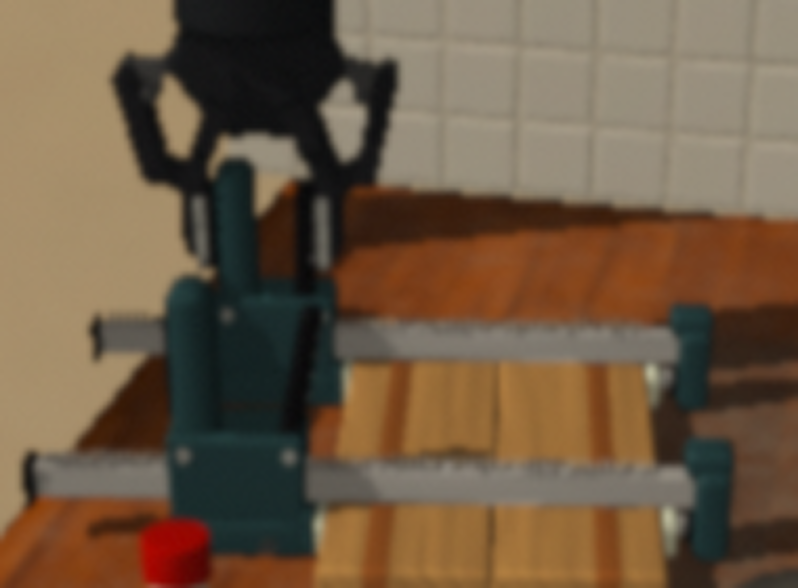

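>>> {"fn": "step_arm", "kwargs": {"motion": [[-0.17, 0, 0, 0, 0, 0, 0.44], [-0.13, 0, 0, 0, 0, 0, 0.47], [0, 0, 0, 0, 0, 0, 0.47], [0, 0, 0, 0, 0, 0, 0.47]]}}

```text
clock: 10.85
tcp_pos: [0.4267, 0.0555, 0.0706]
tool_rot: [-0.706, 0.706, -0.03, 0.032]
wrist_force: [5.2, -0.5, 2.8]
width: 0.528
```

```bash
python3 look.py 12 side top; python3 jaw.py 12
```

```text
10.95 [0.4267 0.0555 0.0706] w 0.5294416167853886 F [ 5.4626 -0.4968  1.8872] (array([ 1.0692, -0.036 ,  0.0331]), array([-0.0006, -0.2006,  0.1143]))
12 open [240.6929 204.664   79.     353.8252 223.3812 160.    ] topx 636.55 sidex 637.77
12 snug [301.6038 208.9528  78.     358.178  256.6706 227.    ] topx 634.56 sidex 635.77
```

>>> {"fn": "step_arm", "kwargs": {"motion": [[-0.05, 0, 0, 0, 0, 0, 0.49], [-0.08, 0, 0, 0, 0, 0, 0.51], [0, 0, 0, 0, 0, 0, 0.51], [0, 0, 0, 0, 0, 0, 0.51]]}}

```text
clock: 11.35
tcp_pos: [0.4255, 0.0556, 0.0708]
tool_rot: [-0.706, 0.706, -0.03, 0.032]
wrist_force: [5.1, 0.1, 5.8]
width: 0.492
```

```bash
python3 look.py 13 side top; python3 jaw.py 13
```

```text
11.45 [0.4255 0.0557 0.0708] w 0.4926945595033588 F [ 5.1747 -0.0055  5.7848] (array([ 1.1881, -0.0145,  0.031 ]), array([-0.0019, -0.1994,  0.1311]))
13 open [240.641  205.1489  85.     353.3992 223.2794 165.    ] topx 635.37 sidex 636.84
13 snug [301.5269 208.9265  80.     358.1786 256.6411 228.    ] topx 634.61 sidex 635.77
```

View pics/side13z.png

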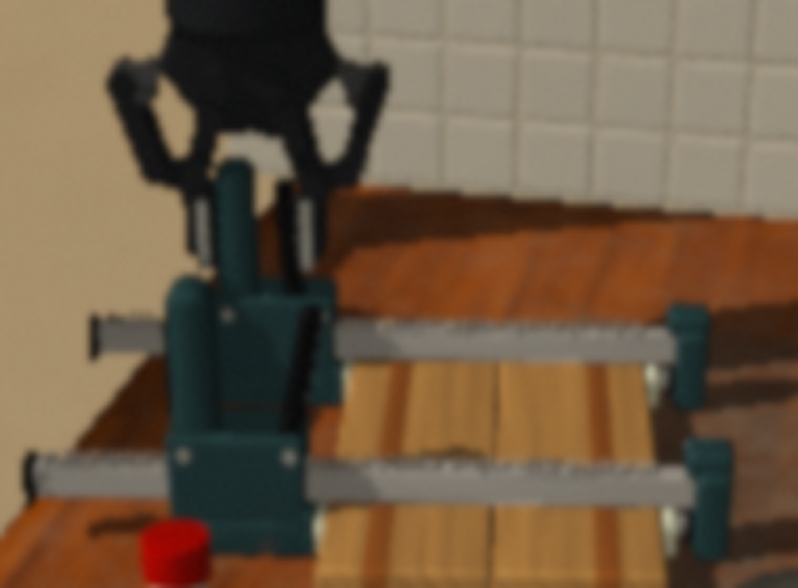

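>>> {"fn": "step_arm", "kwargs": {"motion": [[-0.06, 0, 0, 0, 0, 0, 0.54], [-0.06, 0, 0, 0, 0, 0, 0.57], [0, 0, 0, 0, 0, 0, 0.57], [0, 0, 0, 0, 0, 0, 0.57]]}}

```text
clock: 11.85
tcp_pos: [0.4235, 0.0558, 0.0709]
tool_rot: [-0.706, 0.706, -0.03, 0.031]
wrist_force: [2.9, -0.4, 9.5]
width: 0.427
```

```bash
python3 look.py 14 side top; python3 jaw.py 14
```

```text
11.95 [0.4235 0.0558 0.0709] w 0.4309217183686768 F [ 2.574  -0.1467  8.9845] (array([ 1.3839, -0.0122,  0.0318]), array([ 0.0006, -0.1911,  0.0634]))
14 open [240.6297 205.8058  82.     352.5988 223.2547 153.    ] topx 633.78 sidex 635.11
14 snug [301.5433 208.9659  79.     358.168  256.6211 228.    ] topx 634.52 sidex 635.74
```

View pics/side14z.png

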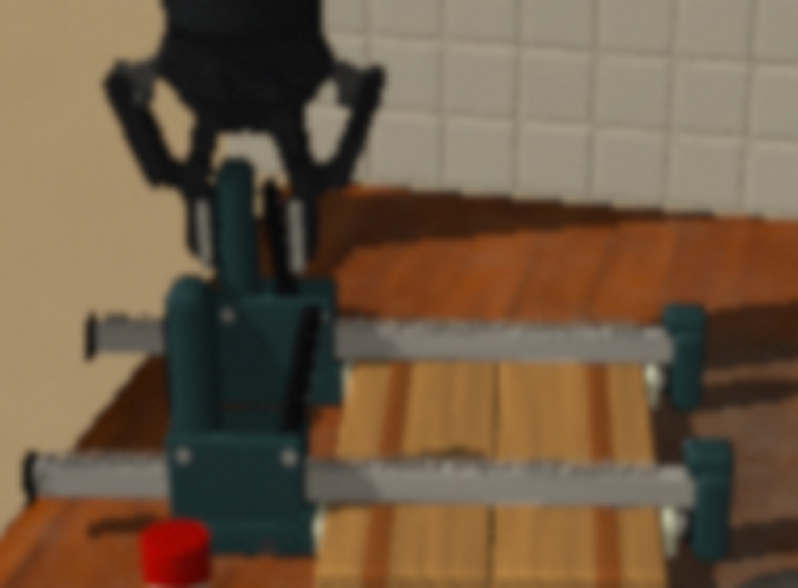

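>>> {"fn": "step_arm", "kwargs": {"motion": [[0.18, 0, 0, 0, 0, 0, 0.53], [0.17, 0, 0, 0, 0, 0, 0.49], [0.17, 0, 0, 0, 0, 0, 0.45], [0.17, 0, 0, 0, 0, 0, 0.41], [0.17, 0, 0, 0, 0, 0, 0.37], [0.17, 0, 0, 0, 0, 0, 0.33], [0.17, 0, 0, 0, 0, 0, 0.29], [0.13, 0, 0, 0, 0, 0, 0.25]]}}

```text
clock: 12.75
tcp_pos: [0.4354, 0.0548, 0.0699]
tool_rot: [0.706, -0.706, 0.031, -0.03]
wrist_force: [-3.8, 1.1, -0.3]
width: 0.749
```

>>> {"fn": "step_arm", "kwargs": {"motion": [[0.08, 0, 0, 0, 0, 0, 0.22], [0, 0, 0, 0, 0, 0, 0.2], [0, 0, 0, 0, 0, 0, 0.2]]}}

```text
clock: 13.05
tcp_pos: [0.4377, 0.0546, 0.0705]
tool_rot: [-0.706, 0.706, -0.03, 0.031]
wrist_force: [1.5, -0.3, -0.7]
width: 0.8
```

```bash
python3 look.py 15 side top; python3 jaw.py 15; python3 look.py 16 side top; python3 jaw.py 16
```

```text
13.15 [0.4376 0.0546 0.0705] w 0.7998631997765491 F [ 1.0065 -0.4253  0.3066] (array([-0.0264, -0.0511,  0.0313]), array([-0.0028, -0.1945,  0.0544]))
15 open [240.675  205.0759  85.     353.4705 223.3053 158.    ] topx 635.55 sidex 637.00
15 snug [301.5385 208.9512  77.     358.1652 256.6467 227.    ] topx 634.55 sidex 635.74
13.25 [0.4375 0.0546 0.0705] w 0.8009710960546202 F [0.7669 0.6371 0.7563] (array([-0.0166, -0.0529,  0.0297]), array([-0.0036, -0.194 ,  0.0455]))
16 open [240.7119 205.1528  84.     353.4588 223.3608 157.    ] topx 635.37 sidex 636.98
16 snug [301.5918 208.9816  76.     358.1609 256.677  227.    ] topx 634.49 sidex 635.74
```

View pics/side15z.png

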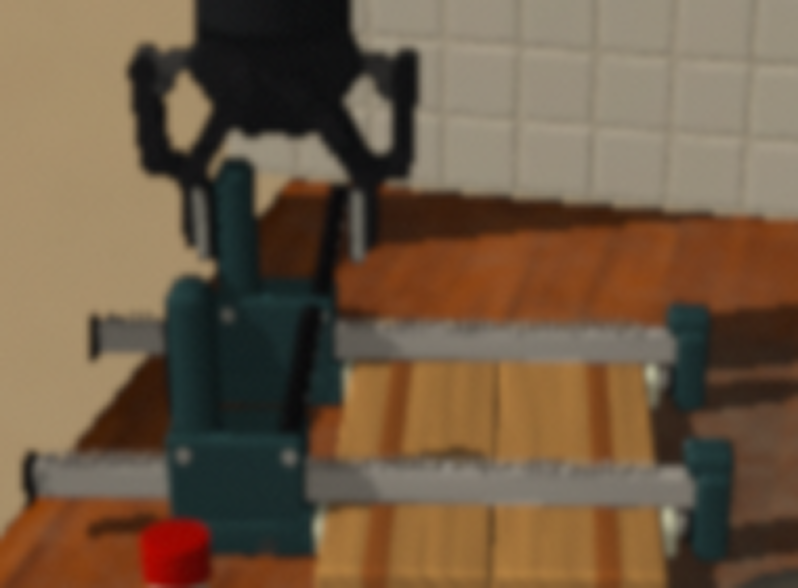

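>>> {"fn": "step_arm", "kwargs": {"motion": [[-0.17, 0, 0, 0, 0, 0, 0.24], [-0.17, -0.03, 0, 0, 0, 0, 0.28], [-0.17, -0.03, 0, 0, 0, 0, 0.32], [-0.17, -0.03, 0, 0, 0, 0, 0.36], [-0.17, -0.03, 0, 0, 0, 0, 0.4], [0, 0, 0, 0, 0, 0, 0.4], [0, 0, 0, 0, 0, 0, 0.4]]}}

```text
clock: 13.95
tcp_pos: [0.4298, 0.0553, 0.0719]
tool_rot: [-0.706, 0.706, -0.03, 0.032]
wrist_force: [4.2, -0.7, 2.0]
width: 0.601
```

```bash
python3 look.py 17 side top; python3 jaw.py 17
```

```text
14.05 [0.4297 0.0553 0.0718] w 0.5983365861681044 F [ 3.9482 -0.6279  2.7063] (array([0.7678, 0.0849, 0.0294]), array([-0.0053, -0.1977,  0.1044]))
17 open [240.6043 205.3106  84.     353.268  223.233  164.    ] topx 634.97 sidex 636.55
17 snug [301.5507 208.9566  77.     358.1629 256.6475 227.    ] topx 634.54 sidex 635.74
```

>>> {"fn": "step_arm", "kwargs": {"motion": [[-0.1, -0.03, 0, 0, 0, 0, 0.43], [-0.11, -0.03, 0, 0, 0, 0, 0.46], [0, 0, 0, 0, 0, 0, 0.46], [0, 0, 0, 0, 0, 0, 0.46]]}}

```text
clock: 14.45
tcp_pos: [0.4273, 0.0555, 0.0722]
tool_rot: [-0.706, 0.706, -0.03, 0.031]
wrist_force: [5.2, -1.2, 1.5]
width: 0.545
```

```bash
python3 look.py 18 side top; python3 jaw.py 18
```

```text
14.55 [0.4273 0.0555 0.0723] w 0.5405256053104408 F [ 5.0696 -0.6777  1.5278] (array([1.0025, 0.1274, 0.0336]), array([ 0.0011, -0.1986,  0.0889]))
18 open [240.4134 205.8078  84.     352.6279 223.2041 157.    ] topx 633.74 sidex 635.17
18 snug [301.5015 209.0245  78.     358.1131 256.5804 226.    ] topx 634.37 sidex 635.64
```

View pics/side18z.png

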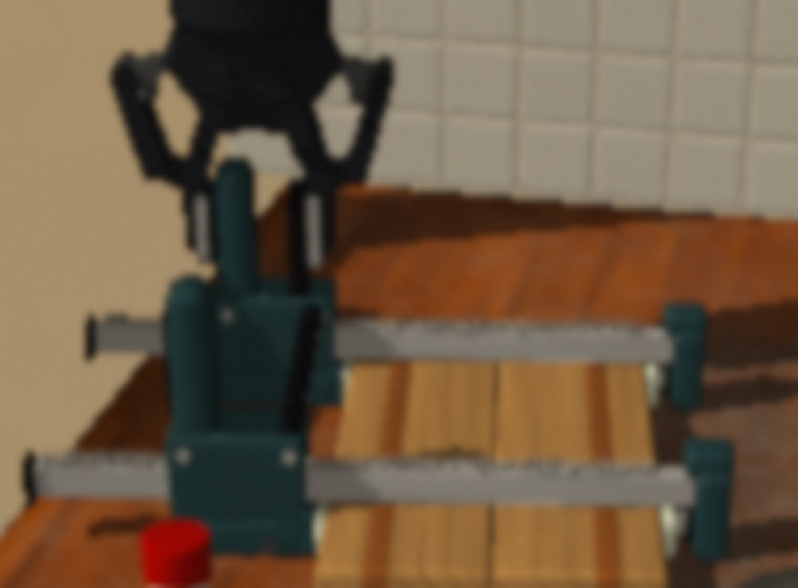

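>>> {"fn": "step_arm", "kwargs": {"motion": [[0.03, 0, 0, 0, 0, 0, 0.48], [0.02, 0, 0, 0, 0, 0, 0.5], [0, 0, 0, 0, 0, 0, 0.5], [0, 0, 0, 0, 0, 0, 0.5]]}}

```text
clock: 14.95
tcp_pos: [0.4261, 0.0556, 0.0724]
tool_rot: [-0.706, 0.706, -0.031, 0.03]
wrist_force: [-0.4, -0.3, 9.4]
width: 0.503
```

```bash
python3 look.py 19 side top; python3 jaw.py 19
```

```text
15.05 [0.4261 0.0556 0.0724] w 0.5045872808979476 F [-0.0525  0.1108  8.526 ] (array([1.1261, 0.1368, 0.0337]), array([ 0.0077, -0.1869, -0.0673]))
19 open [240.3174 206.1511  86.     352.1702 223.0898 167.    ] topx 632.90 sidex 634.17
19 snug [301.4362 209.0319  77.     358.1214 256.571  227.    ] topx 634.34 sidex 635.65
```

>>> {"fn": "step_arm", "kwargs": {"motion": [[-0.07, -0.03, 0, 0, 0, 0, 0.515], [-0.08, -0.03, 0, 0, 0, 0, 0.535], [0, 0, 0, 0, 0, 0, 0.535], [0, 0, 0, 0, 0, 0, 0.535]]}}

```text
clock: 15.45
tcp_pos: [0.4249, 0.0557, 0.0728]
tool_rot: [-0.706, 0.706, -0.031, 0.03]
wrist_force: [1.7, -0.4, 6.8]
width: 0.47
```

```bash
python3 look.py 20 side top; python3 jaw.py 20; python3 look.py 21 side top; python3 jaw.py 21;
```

```text
15.55 [0.4249 0.0557 0.0728] w 0.46618186053441585 F [ 0.1738 -0.1919  7.246 ] (array([1.2491, 0.1793, 0.0338]), array([ 0.0062, -0.1883, -0.0519]))
20 open [240.386  206.5669  83.     351.7296 223.1884 159.    ] topx 631.90 sidex 633.23
20 snug [301.4199 209.0517  77.     358.1212 256.5763 227.    ] topx 634.29 sidex 635.65
15.65 [0.4249 0.0557 0.0728] w 0.46623042958832517 F [ 0.3311 -0.3063  7.0032] (array([1.2478, 0.1802, 0.032 ]), array([ 0.0033, -0.1884, -0.0508]))
21 open [240.3359 206.542   82.     351.725  223.1884 158.    ] topx 631.95 sidex 633.22
21 snug [301.4693 209.0507  79.     358.1198 256.5754 228.    ] topx 634.30 sidex 635.65
```

View pics/side20z.png

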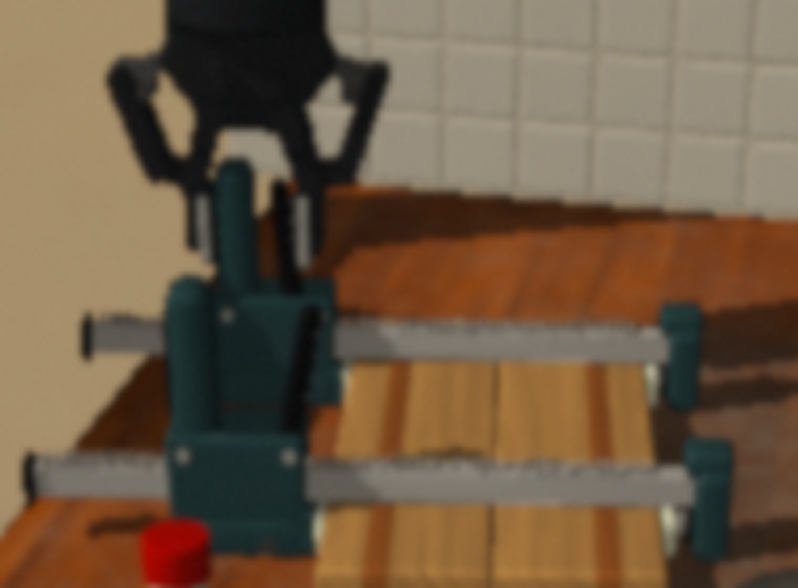

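View pics/top20z.png

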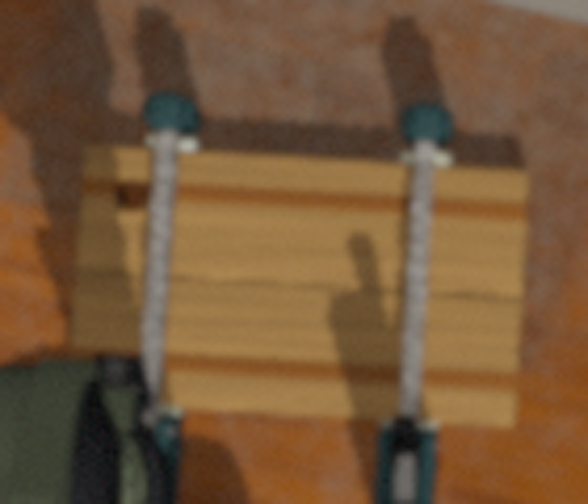

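```bash
python3 - <<'E'
import cv2,numpy as np
def ph(k1,k2,n,box):
    u0,u1,v0,v1=box
    a,b=[cv2.cvtColor(cv2.imread(f"pics/{n}{k}.png"),cv2.COLOR_BGR2GRAY)[v0:v1,u0:u1].astype(np.float32) for k in(k1,k2)]
    return np.round(cv2.phaseCorrelate(a,b,cv2.createHanningWindow(a.shape[::-1],cv2.CV_32F))[0],2)
for k in (10,15,18,19,20,21):
    print(k,"top farboard mid",ph(3,k,"top",(244,296,208,244)),"near snug",ph(3,k,"top",(305,330,208,285)),
     "side board",ph(3,k,"side",(275,345,228,248)),"side front",ph(3,k,"side",(265,350,262,280)),
     "housing a",ph(3,k,"side",(238,272,208,232)),"housing b",ph(3,k,"side",(228,264,240,272)),"bottle",ph(3,k,"side",(215,260,262,360)))
def white(im,box):
    u0,u1,v0,v1=box;c=im[v0:v1,u0:u1].astype(float); w=np.clip(c.min(2)-np.percentile(c.min(2),70)-15,0,80)
    v,u=np.mgrid[v0:v1,u0:u1]; return (u*w).sum()/w.sum(),(v*w).sum()/w.sum()
for k in (10,15,20,21):
    im=cv2.imread(f"pics/top{k}.png"); print(k,white(im,(241,252,208,218)),white(im,(304,312,213,222)))
a=np.hstack([cv2.resize(cv2.imread(f"pics/side{k}.png")[205:245,330:372],None,fx=9,fy=9,interpolation=cv2.INTER_NEAREST) for k in (15,21)])
cv2.imwrite("pics/cmp.png",a)
E
```

```text
10 top farboard mid [0.05 0.04] near snug [0.55 0.06] side board [-0.08  0.11] side front [ 0.05 -0.12] housing a [ 0.02 -0.25] housing b [-0.06  0.03] bottle [0.46 0.  ]
15 top farboard mid [-0.04 -0.08] near snug [0.47 0.04] side board [-0.23 -0.07] side front [-0.04  0.03] housing a [-0.07  0.08] housing b [ 0.05 -0.15] bottle [0.51 0.11]
18 top farboard mid [-0.12  0.02] near snug [0.52 0.02] side board [ 0.09 -0.05] side front [-0.11  0.08] housing a [-0.21  0.1 ] housing b [-0.26  0.12] bottle [0.47 0.07]
19 top farboard mid [-0.26 -0.06] near snug [ 0.59 -0.15] side board [-0.    0.35] side front [0.02 0.18] housing a [-0.21  0.18] housing b [ 0.02 -0.01] bottle [0.49 0.04]
20 top farboard mid [-0.14 -0.26] near snug [ 0.61 -0.03] side board [0.15 0.12] side front [ 0.19 -0.03] housing a [-0.3   0.11] housing b [-0.11  0.14] bottle [ 0.53 -0.04]
21 top farboard mid [-0.18 -0.02] near snug [0.47 0.07] side board [ 0.08 -0.01] side front [0.01 0.19] housing a [-0.09  0.03] housing b [-0.03 -0.05] bottle [0.42 0.07]
10 (np.float64(243.25589390962674), np.float64(213.32711198428294)) (np.float64(305.2446287222013), np.float64(217.49151903505467))
15 (np.float64(243.2678861788618), np.float64(213.74471544715448)) (np.float64(305.17532082922014), np.float64(217.56406712734454))
20 (np.float64(243.55928045789045), np.float64(214.12591986917417)) (np.float64(304.89032258064515), np.float64(217.57204301075268))
21 (np.float64(243.58817204301073), np.float64(214.12553763440857)) (np.float64(304.86813186813185), np.float64(217.54065934065935))
```

View pics/cmp.png

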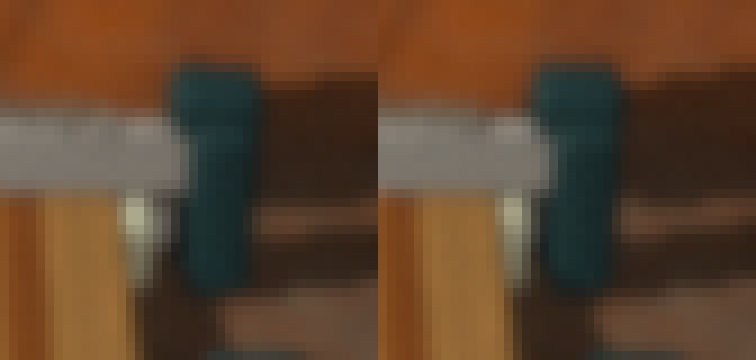

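```bash
python3 - <<'E'
import cv2,numpy as np
from h import *
from jaw import teal
c=cam("side"); X=np.array([.63,.037,.03]); p=P["side"]; print("mm/px",1000*(p["R"]@X+p["t"])[2]/f("side"))
for k in (0,1,2,3,8,9,10,11,12,15,16,18,19,20,21):
    im=cv2.imread(f"pics/side{k}.png"); t=teal(im,(345,385,195,250))
    r=im[226:234,335:372].astype(float)
    # whiteness: bluish brightness vs wood: min channel, left of jaw
    jl=t[0]-4.5-335
    w=r.min(2).copy(); u=np.arange(w.shape[1]); w[:,u>jl+1]=0; w=np.clip(w-70,0,60)
    if k in(3,21): print(np.round(r.min(2)[3]).astype(int))
    print(k,"pad-jaw px",round((w*u).sum()/w.sum()+335-t[0],2), w.sum())
E
```

```text
mm/px 2.1353758021487725
0 pad-jaw px -9.89 1901.0
1 pad-jaw px -9.75 1879.0
2 pad-jaw px -9.84 1947.0
[ 50  55  53  52  53  54  54  52  39  30  26  24  26  26  28  44  94 143
 155 138 105  91  88  64  38  30  30  28  26  26  25  36  36  39  41  40
  41]
3 pad-jaw px -9.98 1951.0
8 pad-jaw px -9.63 1829.0
9 pad-jaw px -9.15 1294.0
10 pad-jaw px -9.08 1334.0
11 pad-jaw px -9.14 1337.0
12 pad-jaw px -9.0 1284.0
15 pad-jaw px -8.84 1147.0
16 pad-jaw px -8.82 1151.0
18 pad-jaw px -8.26 961.0
19 pad-jaw px -7.88 942.0
20 pad-jaw px -7.47 911.0
[ 50  55  53  52  52  55  55  59  87 124 128  97  61  38  31  30  30  27
  26  25  35  40  48  51  50  47  45  45  44  43  44  42  42  40  36  33
  32]
21 pad-jaw px -7.47 917.0
```

```bash
python3 - <<'E'
from cell import sensors, order
s=sensors.state(); print(s["clock"],s["width"],s["wrist_force"])
print(order.job_done())
E
```

```text
15.65 0.46623042958832517 [ 0.33105386 -0.30630187  7.00317342]
the job is handed in; nothing more can be done
None
```

I found the open clamp, the left one at y ≈ +0.05, closed its jaw onto the board by the trigger alone, and handed the job in at 15.65 s with the trigger still squeezed. I can't tell from the images which of clamp_a or clamp_b it is.

It took two free strokes to bring the jaw up to the board and a third to make firm contact. When I released that third stroke the jaw sprang back about 1.8 mm, which confirmed the pad was pressed. The fourth squeeze is the one being held.

**Pad depth:** about 5 mm of the 10 mm.
- Springback plus the measured jaw travel gives about 5.0–5.2 mm.
- Comparing against the snug clamp's jaw gives about 4.4 mm.
- A direct pad-to-jaw pixel measurement gives about 5–5.7 mm.
- One pad-edge reading came out near 6.6 mm. I did not trust it because the board hides part of the pad there.

**Last checks:**
- The jaw position was steady over two looks.
- The net sideways push on the tool was about 0 N, with about 7 N pressing down on the clamp.
- The joint looked closed in the pictures.
- The board and snug clamp stayed put to within about 0.2–0.3 mm, except one check patch that shifted about 0.5 px.
- The bottle's check patch also read a constant shift of about 0.5 px in every frame compared. I took both of these as measurement bias, because they did not change over time.
- I saw no movement of the other things standing around, but I did not measure the drum or the tin.

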